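# Tip the pink casting from the split dish into the weighing tub

### The job

Only the pink casting is to go into the white tub on the scale: turn the two-section dish on its tipping stand until the pink casting's compartment points squarely at the tub, then raise the stand by its red handle bar until the pink casting has slid into the tub, and gently lower the stand back to level instead of letting it fall. The cream casting must stay in its compartment and the dish must stay seated on the stand. Both castings are tacky, so do not touch them, and leave the tub and the other things on the bench where they are.

Things in the scene. Friction and masses are not known exactly. Their poses are not given: they have to be found in the camera images.
- dish_fin (a point): Middle of the black grip fin at the centre of the loose blue-green two-section dish. Fin 14 mm thick (dish's own x), 46 mm long (own y); its top is 20 mm above the point, its foot 32 mm below. Castings' tops are 40 mm below the point: fingers reaching 35 mm below it clear them. Axes: z up, +x towards the pink casting's compartment, -x towards the cream one's. Dish about 0.3 kg (varies).
- dish_floor (a point): Centre of the dish's floor (top face). Dish 170 mm (x) by 90 mm (y), axes as dish_fin; 30 mm walls along both long sides, both short ends open; an 8 mm thick, 35 mm tall cross wall at x = 0 parts the two compartments. Below, a round foot (104 mm across, underside 23 mm below the point) stands loose in the stand's 14 mm deep ring, 1.5 mm clearance: it turns freely either way, against friction.
- pink_mid (a point): Centre of the pink casting, a loose block 66 x 50 x 22 mm (own x, y, z), about 0.09 kg, lying in the dish's +x compartment, long side along the dish. Tacky: not to be touched. It slides out of the open end when the dish is tipped somewhere between 17 and 30 degrees (friction unknown).
- cream_mid (a point): Cream resin casting, same size and kind, in the dish's -x compartment; the point is its centre. With that compartment uphill it leans on the cross wall and stays in.
- cradle (a joint): Tilt of the stand's cradle in rad: 0 level (its own weight and the dish hold it down there, on a stop), grows as the red handle bar is raised, stop at 0.75. It is not sprung or latched: let go when raised, it falls back.
- hinge_line (a point): Middle of the cradle's hinge line, 100 mm above the bench. Axes are the cradle's: y along the hinge; when level, x points level from the stand towards the tub, z up. Raising the bar turns the cradle about +y here. Two hinge posts stand 77 mm either side, tops 112 mm above the bench.
- handle_bar (a point): Middle of the stand's red handle bar, on the side away from the tub: round, 12 mm thick, 110 mm long along the cradle's y; 187 mm behind the hinge line (cradle -x) and 25 mm above it. Pinched from above across its length it turns between the fingers as it rises. Level, it is 47 mm from the end of an aligned dish and 125 mm above the bench. Raising takes under 8 N.
- seat (a point): Centre of the cradle's round seat, where the dish's foot stands; axes as hinge_line. It is 55 mm behind the hinge line and 8 mm above it. The dish points squarely at the tub when its +x lies along this x.
- tub_floor (a point): Middle of the inner floor of the loose white open tub, 170 mm (x) x 210 mm (y) x 75 mm high, wall 4 mm. It stands on a low black kitchen scale just beyond the stand's hinge, its floor 24 mm and its rim 95 mm above the bench.
- cup: Bystander: white plastic cup, 72 wide, 100 tall, beside the stand (mm); origin at the centre of its underside.
- dye: Bystander: small pink dye bottle with a black cap, 40 wide, 100 tall, beside the stand (mm); origin at the centre of its underside.
- jug: Bystander: big white closed bottle, 110 wide, 240 tall (mm); origin at the centre of its underside.
- jar: Bystander: closed jar with blue lid, 70 wide, 90 tall (mm); origin at the centre of its underside.
- mould: Bystander: blue rubbery-looking two-pocket mould, 120 x 90 x 35 (mm); origin at the centre of its underside.
- stick: Bystander: flat wooden stirring stick, 150 x 18 x 6, lying on the bench (mm); origin at the centre of its underside.
- cup2: Bystander: paper-coloured cup, 72 wide, 100 tall (mm); origin at the centre of its underside.
Things that resemble listed ones, but are neither listed nor needed, are in the scene too. What is shaped like the part that bears dish_fin but purple is not meant.

How it is judged:
On the way, in this order (a step that is already met when the one before it is completed fails the run):
1. the dish is turned on the level stand so that the pink compartment points at the tub, within 17 degrees (x of pink_mid in the frame of seat above 0.025 m and angle between the x axis of dish_fin and the x axis of seat, either way round below 0.3 rad and value of joint cradle below 0.06 rad and horizontal distance between dish_fin and seat below 0.012 m), for 0.2 s.
2. the stand is raised by more than 11 degrees and the pink casting has gone into the tub (value of joint cradle above 0.2 rad and x of pink_mid in the frame of tub_floor between -0.085 and 0.085 m and y of pink_mid in the frame of tub_floor between -0.105 and 0.105 m and z of pink_mid in the frame of tub_floor below 0.055 m), for 0.05 s.
At the end, for the whole second after the job is handed in: The pink casting lies inside the tub, the cream one in its own compartment of the dish, the dish sits in its seat (within 12 mm, upright within 0.08 rad), the stand is back level (below 0.05 rad) and the tub stands upright (x of pink_mid in the frame of tub_floor between -0.085 and 0.085 m and y of pink_mid in the frame of tub_floor between -0.105 and 0.105 m and z of pink_mid in the frame of tub_floor below 0.055 m and x of cream_mid in the frame of dish_fin between -0.07 and -0.02 m and y of cream_mid in the frame of dish_fin between -0.035 and 0.035 m and z of cream_mid in the frame of dish_fin between -0.07 and -0.035 m and value of joint cradle below 0.05 rad and horizontal distance between dish_fin and seat below 0.012 m and distance between dish_fin and seat below 0.095 m and angle between dish_fin's own z axis and vertical below 0.08 rad and angle between tub_floor's own z axis and vertical below 0.1 rad and velocity of joint cradle below 0.1 rad/s); the robot touches nothing.
It fails at once if a casting is touched by the robot (contact force between any of the arm, the fingers and pink above 0.5 N or contact force between any of the arm, the fingers and cream above 0.5 N).
It fails at once if the cream casting leaves its compartment (distance between cream_mid and dish_fin above 0.11 m).
It fails at once if the stand falls back (faster than 2 rad/s) (velocity of joint cradle below -2 rad/s).
It fails at once if the tub is moved by more than 30 mm (distance of tub_floor from where it was at the start of the episode above 0.03 m).
It fails at once if a bystander is moved by more than 30 mm or knocked over (distance of any of cup, dye, jug, jar, mould, stick, cup2 from where it was at the start of the episode above 0.03 m or angle between any of cup, dye, jug, jar, mould, stick, cup2's own z axis and vertical above 0.5 rad).
It also fails if it takes over 72 s, if anything falls off the work surface, if the arm or the gripper's body presses on something with over 40 N, if the wrist force passes 120 N, or if a joint passes its speed limit or range.

### The arm

A 7-joint arm with a two-finger parallel gripper is mounted at the origin on the work surface. World frame = base frame: x ahead of the robot, y to its left, z up, the work surface at z = 0. Lengths are in m, angles in rad, forces in N, time in s.
With the tool pointing down it reaches from about 0.4 to 0.85 m from the base axis. Payload 4.5 kg.
Tool frame: the origin (TCP) lies at the very end of the fingers, on their centre line; the grasp point (between the pads) lies 19 mm behind it; z points along the fingers, y is the line along which they close (so a half turn about z gives the same grasp; the last joint's range is limited). The gripper opens to 88 mm and grips with 3 to 60 N. Pads are 18 mm wide; open, the fingers measure 123 mm over their backs; the gripper's body (75 mm by 187 mm) begins 45 mm behind the grasp point.
Start: joints at [-1.305, 0.689, -0.195, 1.565, 0.157, 0.902, -0.215], TCP at [0.144, 0.608, 0.205] pointing down, gripper open.
Joint ranges: [-3.01, 3.01], [-0.46, 2.08], [-1.47, 1.51], [0.13, 2.56], [-1, 4.14], [0.04, 2.09], [-2.66, 2.66]. Speed limits (rad/s): [2.57, 2.57, 3.14, 3.14, 3.14, 3.14, 3.14].

### API

Orientations are given as a unit quaternion [x, y, z, w].
In Python, from plant import r gives the robot as it stands. The module is installed in compiled form; this text tells all that it offers.
- The arm moves only by the tool step_arm, never from a script. Its argument "increments" is a list of rows, each a list of 2 entries, a list of its own where there are three numbers: the shift along the world's x, y, z in cm, then the turn, a rotation vector about the world's x, y, z in degrees. A call has exactly 10 rows; each row shifts and turns the commanded pose from where the row before left it; what a row does not reach is not made up. A row lasts 1/10 s, in which the tool goes at most 50 mm and 8.59 degrees, less where a joint would pass 70% of its speed; a pose out of reach is approached as far as the arm can. A call is refused whole if a number of a shift passes 5 or a number of a turn 8.59, either way. A call with a gripper value outside its range is refused whole. "fingers" is the opening, from 0 (shut) to 1 (fully open), set as the call begins (left out, the last holds). The fingers move at their own pace and stop on an object; "grip_force" is the grip in N (left out, the last holds). Time passes only in rows, so rows that do not move let the fingers close, or fill a call up. It gives the time, the measured TCP pose, the force, the opening and the grip force at its end, in the units of the state.
- r.get_state(): the state, without advancing time (a new reading comes with each control period).
- r.snapshot(name): name is "scene" or "top" or "wrist"; returns (picture, depth): 400x640x3 uint8, red, green, blue; 400x640 float32, m along the optical axis (not along the pixel's ray), 0 where there is no reading.
- r.calibration(name): a dict with "fov_y" (degrees; the focal length in pixels is half the picture's height over the tangent of half this angle, whatever the lens; pixels are square), "cx", "cy" (the principal point, pixels), "k1" (the pictures are not rectified: a ray, as slopes to the right and down, at radius r is drawn at 1 + k1 r^2 times it, then the intrinsics apply), "R" (3x3) and "t" (3): a world point X has camera coordinates R X + t. Camera axes: x right, y down, z forward; pixel columns grow to the right and rows downward; lengths in m; the calibration is good to about 2 mm. A picture is of the moment at which its call begins: read the wrist's pose just before it. calibration takes no time and is no camera call; for the wrist camera it gives the pose at the moment of the call.
- r.finish_job(): hands the job in; it is judged then, once.
The state is a dict: "clock": time; "q": joint angles; "qd": joint speeds; "joint_torque": joint torques, N m; "tool_pos": TCP position; "eef_rot": TCP orientation; "contact_force": force on the tool from outside, world axes, zero at the start; "moment": the same for the moment, N m; "opening": opening from 0.0 (shut) to 1.0 (fully open); "finger_force": force on a finger pad.
Only numpy, scipy, OpenCV 4.12 (cv2) and the standard library are available. Lean on these libraries where they do the work, as an engineer would, in place of code of your own. Each camera call takes 0.05 s, during which the arm holds its last target. There are 200 camera calls.

## Working session

There is one attempt and no reset: what is moved stays moved. The work goes in short steps, Python scripts to look and compute and a tool call to move; the robot and the scene stay as the last step left them, time stands still between calls to the robot, and variables do not carry over. Pictures are saved under pics/ and viewed, at most 10 in all, crops included, and the job is handed in when it is done.

Besides the shell and the picture viewer there is one more tool, called after "Call:" as name(argument=value, ...), one argument or row to a line, values as JSON. step_arm: Moves the arm, as the interface text tells. Its arguments: {"type":"object","properties":{"increments":{"type":"array","items":{"type":"array"}},"fingers":{"type":"number"},"grip_force":{"type":"number"}},"required":["increments"]}

```bash
mkdir -p pics
cat > h.py <<'E'
import numpy as np, cv2
from plant import r
def K(c):
    f=200/np.tan(np.radians(c["fov_y"])/2); return f
def shot(name,fn=None):
    c=r.calibration(name); p,d=r.snapshot(name)
    if fn: cv2.imwrite(f"pics/{fn}.png",p[:,:,::-1])
    return p,d,c
def rays(c,uv):
    uv=np.atleast_2d(np.array(uv,float)); f=K(c)
    q=(uv-[c["cx"],c["cy"]])/f; s=q.copy()
    for _ in range(20):
        s=q/(1+c["k1"]*(s**2).sum(1,keepdims=True))
    D=np.c_[s,np.ones(len(s))]; R=np.array(c["R"]); 
    return -R.T@np.array(c["t"]), D@R, s
def onz(c,uv,z):
    o,D,_=rays(c,uv); return o+D*((z-o[2])/D[:,2])[:,None]
def dep(c,d,uv):
    o,D,_=rays(c,uv); uv=np.atleast_2d(uv).astype(int)
    return o+D*d[uv[:,1],uv[:,0]][:,None]
E
python3 - <<'E'
from h import *
for n in("top","scene"):
    p,d,c=shot(n,n+"0"); np.savez(f"pics/{n}0.npz",p=p,d=d); o,_,_=rays(c,[320,200]); print(n,o,c["fov_y"],c["k1"])
print(r.get_state())
E
```

```text
top [ 0.33857375 -0.00839285  1.51376448] 54.104703202105306 -0.016857182008908324
scene [ 1.64196008 -0.52697529  1.07981933] 43.28538365572456 0.017000109735035553
{'clock': 0.1, 'q': array([-1.3051902 ,  0.68989027, -0.19451729,  1.56618602,  0.15729256,
        0.90249996, -0.21506519]), 'qd': array([ 0.00130355, -0.0008321 , -0.00028106, -0.0034465 , -0.00111014,
       -0.00012227,  0.001082  ]), 'joint_torque': array([-2.30948674e-03, -5.28500426e+01, -1.27100408e+00, -1.53838992e+01,
       -5.25126304e-02,  1.92514024e-03,  3.56046712e-05]), 'tool_pos': array([0.14349286, 0.60769423, 0.20391074]), 'eef_rot': array([ 1.15595173e-01,  9.93296089e-01, -7.96316896e-04, -3.67157408e-05]), 'contact_force': array([ 0.141387  , -0.03348428, -0.15149575]), 'moment': array([-0.04441512, -0.01889903,  0.01763893]), 'finger_force': 0.0, 'opening': 0.9981895462929471}
```

View pics/top0.png

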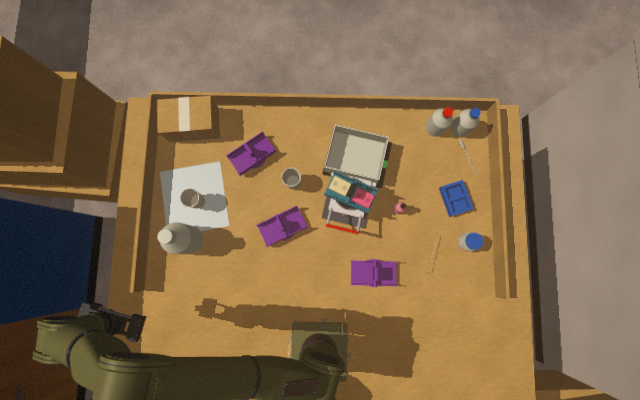

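View pics/scene0.png

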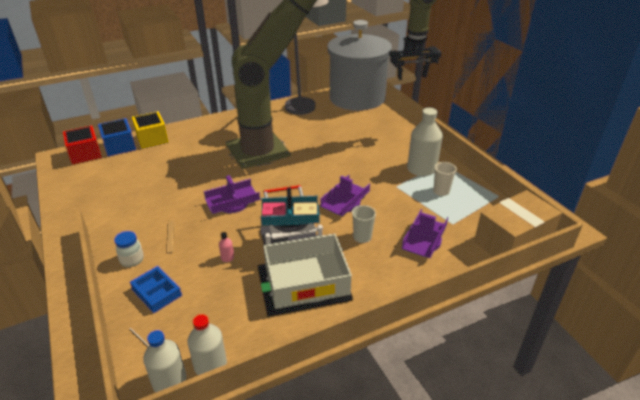

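Top view: the teal dish with its black fin is at (350,193), cream at (340,187) and pink at (363,198). The red bar is at (342,229) and the tub at (357,152). Look-alikes for the dish are the purple ones at (252,153), (283,226) and (375,272). I choose the teal one, and check it in a close crop.

Run:
```python
from h import *
P={}
z=np.load("pics/top0.npz"); p,d=z["p"],z["d"]; c=r.calibration("top")
cv2.imwrite("pics/topc.png",cv2.resize(p[110:250,280:430,::-1],None,fx=5,fy=4*1.25,interpolation=cv2.INTER_CUBIC)[:600*1,:750][:600])
hsv=cv2.cvtColor(p,cv2.COLOR_RGB2HSV)
def comp(mask,x0,x1,y0,y1):
    m=np.zeros_like(mask,bool); m[y0:y1,x0:x1]=mask[y0:y1,x0:x1]; ys,xs=np.nonzero(m); return np.c_[xs,ys]
H,S,V=[hsv[:,:,i].astype(int) for i in range(3)]
def rep(n,uv,zz):
    w=onz(c,uv,zz)[:,:2]; (cx,cy),(a,b),an=cv2.minAreaRect((w*1000).astype(np.float32)); m=w.mean(0)
    e,v=np.linalg.eigh(np.cov(w.T)); v=v[:,1]
    D=dep(c,d,uv); print(n,len(uv),"rect",cx,cy,a,b,an,"mean",m,"axis deg",np.degrees(np.arctan2(v[1],v[0])),"zmed",np.median(D[:,2]))
rep("bar",comp(((H<6)|(H>174))&(S>170)&(V>80),320,365,218,240),.125)
rep("pink",comp(((H>160)&(H<178))&(S>90)&(V>80),345,380,185,212),.138)
rep("cream",comp((H>10)&(H<30)&(S>40)&(S<150)&(V>170),326,358,174,200),.138)
rep("teal",comp((H>80)&(H<105)&(S>80),315,385,165,222),.14)
```

```text
bar 73 rect 443.1664733886719 -74.18751525878906 116.83795166015625 7.746092796325684 77.05534362792969 mean [ 0.44262595 -0.0747872 ] axis deg 77.19219268273774 zmed 0.1301519448865298
pink 260 rect 552.8847045898438 -146.0542755126953 66.56849670410156 52.669525146484375 67.51639556884766 mean [ 0.55212537 -0.14690277] axis deg 69.50971599188185 zmed 0.15243578999546636
cream 292 rect 596.8475341796875 -71.6296157836914 73.30199432373047 114.25677490234375 4.929957866668701 mean [ 0.59703647 -0.05728802] axis deg 67.58495937292712 zmed 0.15184776166890135
teal 281 rect 573.8201293945312 -103.5508804321289 165.10073852539062 90.7793960571289 67.66297149658203 mean [ 0.56614055 -0.08936542] axis deg 73.89815647448829 zmed 0.1329405049802057
```

View pics/topc.png

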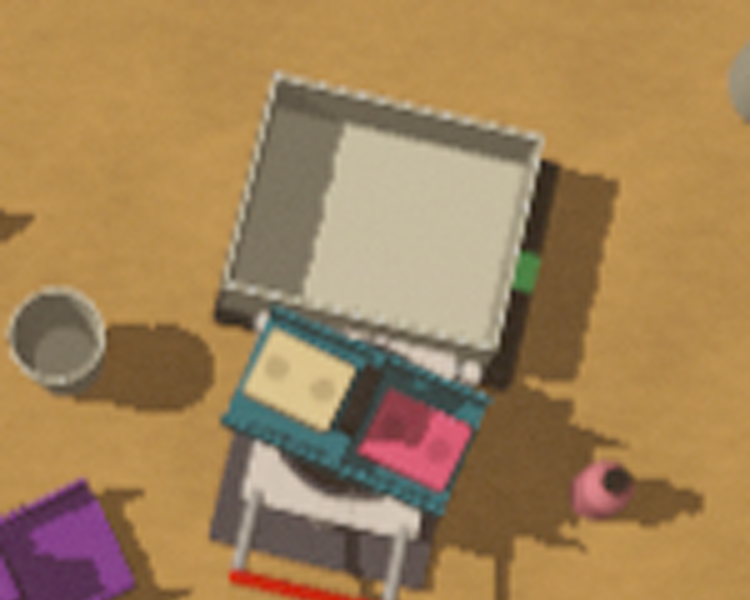

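Call:
step_arm(
  increments=[
    [[0, 0, 4.4], [0, 0, -8.5]],
    [[0, 0, 4.4], [0, 0, -8.5]],
    [[0, 0, 4.4], [0, 0, -8.5]],
    [[0, 0, 4.4], [0, 0, -8.5]],
    [[2.3, -3.9, 0], [0, 0, -8.5]],
    [[2.3, -3.9, 0], [0, 0, -8.5]],
    [[2.3, -3.9, 0], [0, 0, -8.5]],
    [[2.3, -3.9, 0], [0, 0, -8.5]],
    [[2.3, -3.9, 0], [0, 0, -8.5]],
    [[2.3, -3.9, 0], [0, 0, -8.5]],
  ],
  fingers=1,
  grip_force=20,
)

```text
clock: 1.1
tool_pos: [0.282, 0.3723, 0.3804]
eef_rot: [0.758, 0.652, -0.0, 0.0]
contact_force: [0.4, 1.1, -0.3]
opening: 0.999
finger_force: 0.0
```

Call:
step_arm(
  increments=[
    [[2.3, -3.9, 0], [0, 0, -8.5]],
    [[2.3, -3.9, 0], [0, 0, -8.5]],
    [[2.3, -3.9, 0], [0, 0, -8.5]],
    [[2.3, -3.9, 0], [0, 0, -8.5]],
    [[2.3, -3.9, 0], [0, 0, -8.5]],
    [[2.3, -3.9, 0], [0, 0, -8.5]],
    [[2.3, -3.9, 0], [0, 0, -8.5]],
    [[2.3, -3.9, 0], [0, 0, -8.5]],
    [[2.3, -3.9, 0], [0, 0, -8.5]],
    [[2.3, -3.9, 0], [0, 0, -8.5]],
  ],
)

```text
clock: 2.1
tool_pos: [0.512, -0.017, 0.3804]
eef_rot: [1.0, -0.031, -0.0, -0.0]
contact_force: [1.2, 0.0, 0.1]
opening: 0.998
finger_force: 0.0
```

Run:
```python
from h import *
from scipy.spatial.transform import Rotation as R
s=r.get_state(); print(s["tool_pos"],R.from_quat(s["eef_rot"]).as_matrix().round(3),s["q"].round(2),s["clock"])
y=R.from_quat(s["eef_rot"]).as_matrix()[:,1]; print(np.degrees(np.arctan2(y[1],y[0])))
```

```text
[ 0.51195825 -0.01703718  0.38042723] [[ 0.998 -0.063 -0.   ]
 [-0.063 -0.998  0.   ]
 [-0.    -0.    -1.   ]] [-0.51  0.42  0.71  1.65 -0.29  1.19 -1.36] 2.1
-93.5906105979355
```

Call:
step_arm(
  increments=[
    [[2, -2.9, 0], [0, 0, -6.3]],
    [[2, -2.9, 0], [0, 0, -6.3]],
    [[2, -2.9, 0], [0, 0, -6.3]],
    [[0, 0, -1], [0, 0, 0]],
    [[0, 0, -1], [0, 0, 0]],
    [[0, 0, -1], [0, 0, 0]],
    [[0, 0, 0], [0, 0, 0]],
    [[0, 0, 0], [0, 0, 0]],
    [[0, 0, 0], [0, 0, 0]],
    [[0, 0, 0], [0, 0, 0]],
  ],
)

```text
clock: 3.1
tool_pos: [0.5718, -0.1024, 0.3512]
eef_rot: [0.981, -0.192, 0.001, -0.0]
contact_force: [-0.2, 0.1, -0.3]
opening: 0.999
finger_force: 0.0
```

Run:
```python
from h import *
p,d,c=shot("wrist","w1"); np.savez("pics/w1.npz",p=p,d=d)
s=r.get_state(); print(s["tool_pos"],s["q"].round(2)); o,_,_=rays(c,[320,200]); print(o)
```

```text
[ 0.57173172 -0.10256583  0.35116364] [-0.32  0.57  0.76  1.51 -0.41  1.22 -1.45]
[ 0.64249328 -0.13028163  0.53161778]
```

View pics/w1.png

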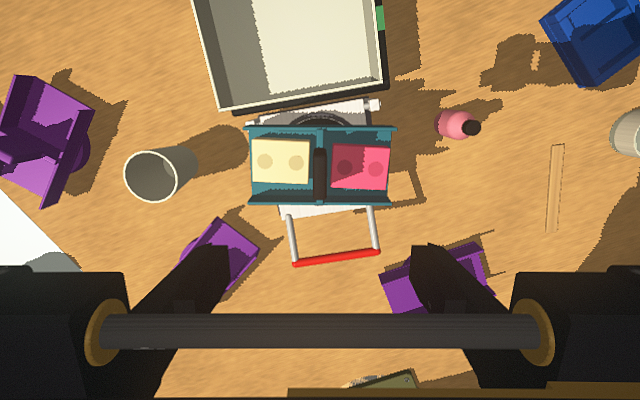

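The wrist view shows the dish square to the gripper, with its fin at (320,175), cream at (280,161), pink at (360,168), the bar from (293,263) to (380,252) and the tub above.

```bash
cat >> h.py <<'E'
from scipy.spatial.transform import Rotation as Ro
def ln(w):
    v,_,_,_=0,0,0,0
    vx,vy,x0,y0=cv2.fitLine((w*1000).astype(np.float32),cv2.DIST_HUBER,0,.01,.01).ravel(); return np.degrees(np.arctan2(vy,vx))
E
python3 - <<'E'
from h import *
z=np.load("pics/w1.npz"); p,d=z["p"],z["d"]; c=r.calibration("wrist")
H,S,V=[a.astype(int) for a in cv2.split(cv2.cvtColor(p,cv2.COLOR_RGB2HSV))]
def comp(m,x0,x1,y0,y1):
    q=np.zeros_like(m); q[y0:y1,x0:x1]=m[y0:y1,x0:x1]; n,l,st,_=cv2.connectedComponentsWithStats(q.astype(np.uint8)); k=1+st[1:,4].argmax(); ys,xs=np.nonzero(l==k); return np.c_[xs,ys]
def rep(n,uv,zz):
    w=onz(c,uv,zz)[:,:2]; (cx,cy),(a,b),an=cv2.minAreaRect((w*1000).astype(np.float32)); D=dep(c,d,uv)
    print(n,len(uv),np.round([cx,cy,a,b,an],1),"line",ln(w),"z",np.percentile(D[:,2],[20,50,90]))
rep("bar",comp(((H<6)|(H>174))&(S>170)&(V>80),280,400,240,275),.129)
rep("pink",comp(((H>160)&(H<178))&(S>90)&(V>80),320,400,140,195),.153)
rep("cream",comp((H>10)&(H<35)&(S>30)&(S<150)&(V>170),253,312,138,186),.153)
rep("teal",comp((H>80)&(H<105)&(S>80)&(V>30),240,405,120,212),.161)
D=dep(c,d,[[u,v] for v in range(120,220) for u in range(240,405)]); f=D[(D[:,2]>.19)&(D[:,2]<.23)]
(cx,cy),s,a=cv2.minAreaRect((f[:,:2]*1000).astype(np.float32)); print("fin",len(f),cx,cy,s,a,np.median(f[:,2]))
t=comp((S<60)&(V>120),185,390,0,115); rep("tub",t,.095)
st=r.get_state(); y=Ro.from_quat(st["eef_rot"]).as_matrix()[:,1]; print(st["tool_pos"],np.degrees(np.arctan2(y[1],y[0])))
E
```

```text
bar 673 [444.4 -72.9 118.2  11.8  77.5] line 77.358345 z [0.12826773 0.1304594  0.13187731]
pink 2506 [ 553.1 -144.1   66.1   52.4   65. ] line 61.839005 z [0.15254434 0.15332677 0.15441655]
cream 2400 [593.  -62.3  63.9  50.   65.1] line 67.310326 z [0.15265519 0.15334358 0.15435676]
teal 1193 [ 594.3 -113.1  166.5   56.9   73.6] line 68.205666 z [0.13083212 0.15960528 0.16410715]
fin 657 571.8547973632812 -101.98623657226562 (13.133126258850098, 44.74399185180664) 67.75196075439453 0.2129485389965356
tub 15723 [ 711.6 -120.6  209.4  126.    77.4] line 68.55127 z [0.02334656 0.02421269 0.06268274]
[ 0.57173172 -0.10256583  0.35116364] -112.15363566097705
```

Call:
step_arm(
  increments=[
    [[0, 0, -4], [0, 0, 0]],
    [[0, 0, -4], [0, 0, 0]],
    [[0, 0, -4], [0, 0, 0]],
    [[0, 0, -2.7], [0, 0, 0]],
    [[0, 0, -1.5], [0, 0, 0]],
    [[0, 0, -1], [0, 0, 0]],
    [[0, 0, -0.5], [0, 0, 0]],
    [[0, 0, 0], [0, 0, 0]],
    [[0, 0, 0], [0, 0, 0]],
    [[0, 0, 0], [0, 0, 0]],
  ],
)

```text
clock: 4.15
tool_pos: [0.5722, -0.1029, 0.1746]
eef_rot: [0.981, -0.192, 0.001, -0.0]
contact_force: [0.2, -0.3, 1.0]
opening: 0.996
finger_force: 0.0
```

Call:
step_arm(
  increments=[
    [[0, 0, 0], [0, 0, 0]],
    [[0, 0, 0], [0, 0, 0]],
    [[0, 0, 0], [0, 0, 0]],
    [[0, 0, 0], [0, 0, 0]],
    [[0, 0, 0], [0, 0, 0]],
    [[0, 0, 0], [0, 0, 0]],
    [[0, 0, 0], [0, 0, 0]],
    [[0, 0, 0], [0, 0, 0]],
    [[0, 0, 0], [0, 0, 0]],
    [[0, 0, 0], [0, 0, 0]],
  ],
  fingers=0,
  grip_force=20,
)

```text
clock: 5.15
tool_pos: [0.5716, -0.1025, 0.1736]
eef_rot: [0.981, -0.192, -0.0, -0.0]
contact_force: [-0.2, -0.0, 0.1]
opening: 0.152
finger_force: 20.0
```

Call:
step_arm(
  increments=[
    [[0, 0, 0], [0, 0, 4]],
    [[0, 0, 0], [0, 0, 5]],
    [[0, 0, 0], [0, 0, 5]],
    [[0, 0, 0], [0, 0, 5]],
    [[0, 0, 0], [0, 0, 5]],
    [[0, 0, 0], [0, 0, 5]],
    [[0, 0, 0], [0, 0, 5]],
    [[0, 0, 0], [0, 0, 5]],
    [[0, 0, 0], [0, 0, 5]],
    [[0, 0, 0], [0, 0, 5]],
  ],
)

```text
clock: 6.15
tool_pos: [0.5715, -0.1029, 0.1736]
eef_rot: [0.972, 0.233, -0.0, 0.0]
contact_force: [0.0, 0.1, -0.0]
opening: 0.154
finger_force: 20.0
```

Call:
step_arm(
  increments=[
    [[0, 0, 0], [0, 0, 5]],
    [[0, 0, 0], [0, 0, 5]],
    [[0, 0, 0], [0, 0, 5]],
    [[0, 0, 0], [0, 0, 5]],
    [[0, 0, 0], [0, 0, 5]],
    [[0, 0, 0], [0, 0, 5]],
    [[0, 0, 0], [0, 0, 5]],
    [[0, 0, 0], [0, 0, 5]],
    [[0, 0, 0], [0, 0, 5]],
    [[0, 0, 0], [0, 0, 5.6]],
  ],
)

```text
clock: 7.15
tool_pos: [0.5715, -0.1029, 0.1736]
eef_rot: [0.779, 0.627, -0.0, 0.0]
contact_force: [-0.0, 0.7, -0.6]
opening: 0.153
finger_force: 20.0
```

Run:
```python
from h import *
p,d,c=shot("top"); cv2.imwrite("pics/t2.png",cv2.resize(p[110:250,280:430,::-1],None,fx=4,fy=4,interpolation=cv2.INTER_CUBIC))
st=r.get_state(); y=Ro.from_quat(st["eef_rot"]).as_matrix()[:,1]; print(st["tool_pos"],np.degrees(np.arctan2(y[1],y[0])),st["q"].round(2),st["contact_force"],st["moment"])
```

```text
[ 0.57140906 -0.10307076  0.17360848] -12.188895859395174 [ 0.04  0.67  0.11  1.75 -0.1   0.73 -0.02] [-0.87408011 -0.35200815  0.17176224] [-0.1410972   0.03818498  0.03080179]
```

Call:
step_arm(
  increments=[
    [[0, 0, 0], [0, 0, 0]],
    [[0, 0, 0], [0, 0, 0]],
    [[0, 0, 0], [0, 0, 0]],
    [[0, 0, 0], [0, 0, 0]],
    [[0, 0, 1.5], [0, 0, 0]],
    [[0, 0, 3.5], [0, 0, 0]],
    [[0, 0, 4], [0, 0, 0]],
    [[0, 0, 4], [0, 0, 0]],
    [[-3, 0.7, 2], [0, 0, 0]],
    [[-3, 0.7, 0], [0, 0, 0]],
  ],
  fingers=0.6,
)

```text
clock: 8.2
tool_pos: [0.5133, -0.089, 0.3266]
eef_rot: [0.781, 0.625, 0.003, 0.003]
contact_force: [0.5, 0.1, -0.3]
opening: 0.598
finger_force: 0.0
```

Call:
step_arm(
  increments=[
    [[-3, 0.7, 0], [0, 0, 0]],
    [[-3, 0.7, 0], [0, 0, 0]],
    [[-0.7, 0.2, 0], [0, 0, 0]],
    [[0, 0, 0], [0, 0, 0]],
    [[0, 0, 0], [0, 0, 0]],
    [[0, 0, 0], [0, 0, 0]],
    [[0, 0, 0], [0, 0, 0]],
    [[0, 0, 0], [0, 0, 0]],
    [[0, 0, 0], [0, 0, 0]],
    [[0, 0, 0], [0, 0, 0]],
  ],
  fingers=0.35,
)

```text
clock: 9.2
tool_pos: [0.4447, -0.0727, 0.3236]
eef_rot: [0.78, 0.625, -0.0, -0.0]
contact_force: [-0.6, 0.7, 0.2]
opening: 0.348
finger_force: 0.0
```

```bash
cat > look.py <<'E'
import sys
from h import *
p,d,c=shot("wrist",sys.argv[1])
H,S,V=[a.astype(int) for a in cv2.split(cv2.cvtColor(p,cv2.COLOR_RGB2HSV))]
def comp(m):
    n,l,st,_=cv2.connectedComponentsWithStats(m.astype(np.uint8)); k=1+st[1:,4].argmax(); ys,xs=np.nonzero(l==k); return np.c_[xs,ys]
def rep(n,uv,zz):
    w=onz(c,uv,zz)[:,:2]; (cx,cy),(a,b),an=cv2.minAreaRect((w*1000).astype(np.float32)); D=dep(c,d,uv)
    print(n,len(uv),np.round([cx,cy,a,b,an],1),"line",ln(w),"z",np.percentile(D[:,2],[20,50,90]))
rep("bar",comp(((H<6)|(H>174))&(S>170)&(V>80)),.129)
P=dep(c,d,np.stack(np.meshgrid(range(640),range(400)),-1).reshape(-1,2))
f=P[(P[:,2]>.205)&(P[:,2]<.22)&(np.hypot(P[:,0]-.572,P[:,1]+.103)<.05)]
print("fin",len(f),cv2.minAreaRect((f[:,:2]*1000).astype(np.float32)))
st=r.get_state(); y=Ro.from_quat(st["eef_rot"]).as_matrix()[:,1]; print(st["tool_pos"],np.degrees(np.arctan2(y[1],y[0])))
E
python3 look.py w3
```

```text
bar 978 [443.  -72.1 118.5  10.6  77.1] line 77.216736 z [0.12911265 0.13051005 0.13190009]
fin 882 ((570.038330078125, -100.48161315917969), (46.17184829711914, 14.046935081481934), 77.74687194824219)
[ 0.44460527 -0.07271531  0.32357725] -12.583453101693856
```

View pics/w3.png

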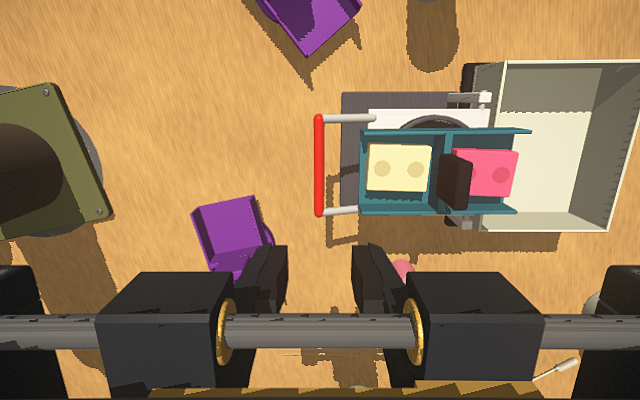

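The wrist view shows pink at (487,172) on the tub side, with the dish square to the tub. The fin is at (455,180) and the bar at (319,165), under the fingers' closing line. Next I descend onto the bar.

Call:
step_arm(
  increments=[
    [[0, 0, -4], [0, 0, 0]],
    [[0, 0, -4], [0, 0, 0]],
    [[-0.1, 0, -4], [0, 0, 0]],
    [[0, 0, -3.5], [0, 0, 0]],
    [[0, 0, -2.5], [0, 0, 0]],
    [[0, 0, -1.5], [0, 0, 0]],
    [[0, 0, -1], [0, 0, 0]],
    [[0, 0, -0.6], [0, 0, 0]],
    [[0, 0, 0], [0, 0, 0]],
    [[0, 0, 0], [0, 0, 0]],
  ],
)

```text
clock: 10.25
tool_pos: [0.4441, -0.0728, 0.1132]
eef_rot: [0.78, 0.625, 0.0, 0.0]
contact_force: [-0.1, -0.1, 0.6]
opening: 0.349
finger_force: 0.0
```

Call:
step_arm(
  increments=[
    [[0, 0, 0], [0, 0, 0]],
    [[0, 0, 0], [0, 0, 0]],
    [[0, 0, 0], [0, 0, 0]],
    [[0, 0, 0], [0, 0, 0]],
    [[0, 0, 0], [0, 0, 0]],
    [[0, 0, 0], [0, 0, 0]],
    [[0, 0, 0], [0, 0, 0]],
    [[0, 0, 0], [0, 0, 0]],
    [[0, 0, 0], [0, 0, 0]],
    [[0, 0, 0], [0, 0, 0]],
  ],
  fingers=0,
  grip_force=25,
)

```text
clock: 11.25
tool_pos: [0.4436, -0.0727, 0.1126]
eef_rot: [0.78, 0.625, 0.0, 0.0]
contact_force: [-0.6, -0.3, 0.7]
opening: 0.004
finger_force: 0.0
```

Run:
```python
import numpy as np
a=np.radians(-12.6)
f=lambda t:np.array([(-18.7*np.cos(t)+2.5*np.sin(t))*np.cos(a),(-18.7*np.cos(t)+2.5*np.sin(t))*np.sin(a),18.7*np.sin(t)+2.5*np.cos(t)])
T=np.arange(0,.7201,.02); P=np.array([f(t)-f(0) for t in T])
for i in range(1,len(T)): print(round(T[i],2),(P[i].round(2)-P[i-1].round(2)).round(2).tolist())
```

```text
0.02 [0.05, -0.01, 0.37]
0.04 [0.06, -0.02, 0.38]
0.06 [0.07, -0.01, 0.37]
0.08 [0.07, -0.02, 0.37]
0.1 [0.08, -0.01, 0.36]
0.12 [0.09, -0.02, 0.37]
0.14 [0.1, -0.03, 0.36]
0.16 [0.1, -0.02, 0.37]
0.18 [0.11, -0.02, 0.36]
0.2 [0.12, -0.03, 0.36]
0.22 [0.12, -0.03, 0.35]
0.24 [0.13, -0.03, 0.35]
0.26 [0.14, -0.03, 0.35]
0.28 [0.14, -0.03, 0.35]
0.3 [0.16, -0.03, 0.34]
0.32 [0.15, -0.04, 0.35]
0.34 [0.17, -0.04, 0.33]
0.36 [0.17, -0.03, 0.34]
0.38 [0.18, -0.04, 0.33]
0.4 [0.18, -0.04, 0.32]
0.42 [0.19, -0.05, 0.33]
0.44 [0.2, -0.04, 0.32]
0.46 [0.2, -0.05, 0.31]
0.48 [0.21, -0.04, 0.31]
0.5 [0.21, -0.05, 0.31]
0.52 [0.22, -0.05, 0.3]
0.54 [0.23, -0.05, 0.3]
0.56 [0.23, -0.05, 0.29]
0.58 [0.24, -0.06, 0.29]
0.6 [0.25, -0.05, 0.28]
0.62 [0.24, -0.06, 0.28]
0.64 [0.26, -0.05, 0.27]
0.66 [0.26, -0.06, 0.27]
0.68 [0.26, -0.06, 0.26]
0.7 [0.27, -0.06, 0.26]
0.72 [0.28, -0.06, 0.25]
```

```bash
python3 look.py w4
python3 - <<'E'
from h import *
p,d,c=shot("scene"); a=cv2.resize(p[150:320,200:400,::-1],None,fx=3,fy=3,interpolation=cv2.INTER_CUBIC); cv2.imwrite("pics/s4.png",a)
E
```

```text
bar 2415 [446.  -58.6  92.6  11.2  77.4] line 77.33898 z [0.12913175 0.13042888 0.13172564]
fin 0 ((0.0, 0.0), (0.0, 0.0), 0.0)
[ 0.44354407 -0.07267331  0.11262996] -12.577179547246972
```

View pics/w4.png

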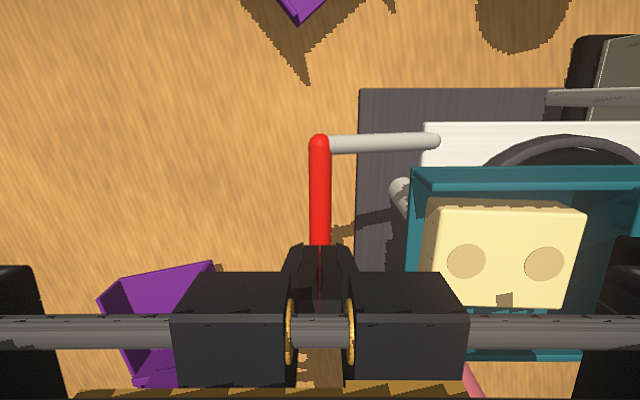

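The fingers look to be on the bar at (320,250), but the opening reads 0.004. A close crop should settle it.

Run:
```python
from h import *
a=cv2.imread("pics/w4.png")[200:350,230:410]; b=cv2.imread("pics/s4.png")
a=cv2.resize(a,(500,417),interpolation=cv2.INTER_CUBIC); b=cv2.resize(b[:330],(300,165)) if 0 else b[0:417,150:450]
cv2.imwrite("pics/x4.png",np.hstack([a,b])); s=r.get_state(); print(s["opening"],s["finger_force"],s["contact_force"])
```

```text
0.004716180077895696 0.0 [-0.56965673 -0.53120069 -0.08091721]
```

View pics/x4.png

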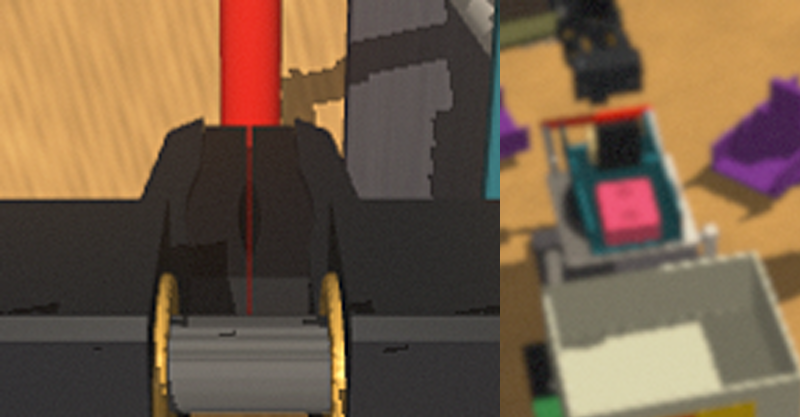

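Run:
```python
from h import *
p,d,c=shot("wrist")
for uv in [(320,225),(318,240),(305,250),(335,250),(305,265),(335,265),(300,285),(319,262),(319,280)]: print(uv,p[uv[1],uv[0]],dep(c,d,[uv])[0].round(4))
p,d,c=shot("scene")
P=dep(c,d,np.stack(np.meshgrid(range(640),range(400)),-1).reshape(-1,2)); col=p.reshape(-1,3).astype(int)
m=(np.hypot(P[:,0]-.4435,P[:,1]+.0727)<.045)&(P[:,2]>.09)&(P[:,2]<.22)&(d.ravel()>0)
uv=np.stack(np.meshgrid(range(640),range(400)),-1).reshape(-1,2)
for i in np.nonzero(m)[0][::max(1,m.sum()//30)]: print(uv[i],col[i],P[i].round(3))
```

```text
(320, 225) [236  50  39] [ 0.4461 -0.0589  0.1311]
(318, 240) [235  46  34] [ 0.4433 -0.0668  0.1316]
(305, 250) [54 41 33] [ 0.4384 -0.0614  0.1524]
(335, 250) [49 38 34] [ 0.452  -0.0648  0.1515]
(305, 265) [50 41 34] [ 0.439  -0.0615  0.1668]
(335, 265) [49 39 38] [ 0.4514 -0.0646  0.1662]
(300, 285) [48 42 37] [ 0.4378 -0.0614  0.1821]
(319, 262) [94 33 27] [ 0.4445 -0.0641  0.1615]
(319, 280) [84 24 21] [ 0.4429 -0.0714  0.164 ]
[269 165] [171 130  79] [ 0.425 -0.103  0.217]
[283 183] [49 43 36] [ 0.459 -0.074  0.162]
[280 184] [102  79  48] [ 0.459 -0.084  0.162]
[284 184] [105  79  51] [ 0.458 -0.07   0.156]
[281 185] [133  97  54] [ 0.456 -0.08   0.154]
[291 186] [208  83  39] [ 0.451 -0.045  0.136]
[295 186] [209  69  35] [ 0.451 -0.031  0.131]
[287 187] [210  73  36] [ 0.451 -0.058  0.136]
[291 187] [202  53  26] [ 0.453 -0.046  0.134]
[295 187] [182  39  18] [ 0.454 -0.032  0.13 ]
[279 188] [152  79  44] [ 0.437 -0.08   0.13 ]
[283 188] [198  54  24] [ 0.448 -0.07   0.134]
[287 188] [191  40  18] [ 0.45  -0.058  0.131]
[291 188] [168  29  20] [ 0.456 -0.047  0.132]
[295 188] [144  39  25] [ 0.456 -0.033  0.128]
[273 189] [147  77  44] [ 0.437 -0.1    0.133]
[277 189] [138  52  32] [ 0.442 -0.088  0.132]
[281 189] [156  39  25] [ 0.444 -0.076  0.13 ]
[285 189] [163  29  24] [ 0.448 -0.064  0.128]
[289 189] [134  28  25] [ 0.453 -0.052  0.128]
[293 189] [107  23  15] [ 0.459 -0.041  0.128]
[268 190] [140  68  41] [ 0.433 -0.115  0.131]
[272 190] [135  50  30] [ 0.443 -0.106  0.135]
[276 190] [137  47  30] [ 0.448 -0.094  0.134]
[280 190] [140  58  33] [ 0.446 -0.08   0.128]
[284 190] [123  36  23] [ 0.452 -0.069  0.129]
[288 190] [100  35  29] [ 0.453 -0.056  0.125]
[272 191] [133  62  43] [ 0.441 -0.105  0.129]
[276 191] [146  78  41] [ 0.44  -0.092  0.124]
[280 191] [148  96  58] [ 0.447 -0.081  0.125]
[272 192] [146  95  62] [ 0.441 -0.106  0.126]
[269 193] [138  99  63] [ 0.441 -0.116  0.126]
```

Run:
```python
from h import *
st=r.get_state(); c=r.calibration("wrist"); T=Ro.from_quat(st["eef_rot"]).as_matrix()
p,d=r.snapshot("wrist"); z=np.load("pics/w1.npz")
uv=np.stack(np.meshgrid(range(640),range(400)),-1).reshape(-1,2)
for n,dd,pp in(("now",d,p),("w1",z["d"],z["p"])):
    X=(dep(c,dd,uv)-st["tool_pos"])@T*1000
    ok=(dd.ravel()>0)&(X[:,2]<20)&(dd.ravel()<.25)&(pp.reshape(-1,3).max(1)<90)
    print(n)
    for lo in range(-130,20,10):
        q=X[ok&(X[:,2]>=lo)&(X[:,2]<lo+10)]
        if len(q): print(lo,len(q),"y",q[:,1].min().round(),q[:,1].max().round(),"x",q[:,0].min().round(),q[:,0].max().round())
```

```text
now
-130 19385 y -51.0 31.0 x 15.0 36.0
-120 10729 y -80.0 79.0 x 1.0 36.0
-110 10144 y -85.0 83.0 x -10.0 36.0
-100 740 y -80.0 79.0 x -12.0 35.0
-90 224 y -10.0 9.0 x -10.0 12.0
-80 1245 y -11.0 10.0 x 4.0 12.0
-70 831 y -16.0 124.0 x 5.0 22.0
-60 1991 y -16.0 129.0 x -40.0 43.0
-50 3891 y -15.0 129.0 x -46.0 45.0
-40 2572 y -14.0 128.0 x -31.0 44.0
-30 570 y 45.0 128.0 x -37.0 44.0
-20 3405 y -0.0 162.0 x -39.0 57.0
-10 1403 y 19.0 164.0 x 42.0 59.0
0 154 y 45.0 153.0 x 42.0 59.0
10 1 y 180.0 180.0 x 71.0 71.0
w1
-130 16741 y -72.0 69.0 x 12.0 36.0
-120 24528 y -76.0 74.0 x 1.0 36.0
-110 7170 y -85.0 83.0 x -9.0 36.0
-100 1424 y -80.0 79.0 x -11.0 35.0
-90 1465 y -62.0 61.0 x -10.0 13.0
-80 2210 y -62.0 60.0 x -1.0 13.0
-70 1650 y -61.0 59.0 x -8.0 13.0
-60 1716 y -60.0 58.0 x -8.0 12.0
-50 1170 y -59.0 58.0 x -9.0 12.0
-40 503 y -58.0 56.0 x -9.0 12.0
```

The depth shows that the finger ends, and the gripper body too, sit about 35 mm higher than the reported TCP. The fingers therefore closed above the bar. I'll reopen and go 3.6 cm lower.

Call:
step_arm(
  increments=[
    [[0, 0, 0], [0, 0, 0]],
    [[0, 0, 0], [0, 0, 0]],
    [[0, 0, 0], [0, 0, 0]],
    [[0, 0, 0], [0, 0, 0]],
    [[0, 0, -0.8], [0, 0, 0]],
    [[0, 0, -0.8], [0, 0, 0]],
    [[0, 0, -0.8], [0, 0, 0]],
    [[0, 0, -0.6], [0, 0, 0]],
    [[0, 0, -0.5], [0, 0, 0]],
    [[0, 0, 0], [0, 0, 0]],
  ],
  fingers=0.35,
)

```text
clock: 12.5
tool_pos: [0.4431, -0.0726, 0.0769]
eef_rot: [0.78, 0.625, -0.0, -0.0]
contact_force: [0.4, -0.5, 1.0]
opening: 0.351
finger_force: 0.0
```

Call:
step_arm(
  increments=[
    [[0, 0, 0], [0, 0, 0]],
    [[0, 0, 0], [0, 0, 0]],
    [[0, 0, 0], [0, 0, 0]],
    [[0, 0, 0], [0, 0, 0]],
    [[0, 0, 0], [0, 0, 0]],
    [[0, 0, 0], [0, 0, 0]],
    [[0, 0, 0], [0, 0, 0]],
    [[0, 0, 0], [0, 0, 0]],
    [[0, 0, 0], [0, 0, 0]],
    [[0, 0, 0], [0, 0, 0]],
  ],
  fingers=0,
)

```text
clock: 13.5
tool_pos: [0.444, -0.0728, 0.0778]
eef_rot: [0.78, 0.625, 0.0, 0.0]
contact_force: [0.8, 0.2, 5.9]
opening: 0.125
finger_force: 25.0
```

Call:
step_arm(
  increments=[
    [[0.05, -0.01, 0.37], [0, 0, 0]],
    [[0.06, -0.02, 0.38], [0, 0, 0]],
    [[0.07, -0.01, 0.37], [0, 0, 0]],
    [[0.07, -0.02, 0.37], [0, 0, 0]],
    [[0.08, -0.01, 0.36], [0, 0, 0]],
    [[0.09, -0.02, 0.37], [0, 0, 0]],
    [[0.1, -0.03, 0.36], [0, 0, 0]],
    [[0.1, -0.02, 0.37], [0, 0, 0]],
    [[0.11, -0.02, 0.36], [0, 0, 0]],
    [[0.12, -0.03, 0.36], [0, 0, 0]],
  ],
)

```text
clock: 14.5
tool_pos: [0.4521, -0.0746, 0.1146]
eef_rot: [0.78, 0.625, -0.0, -0.0]
contact_force: [4.5, -0.2, -5.9]
opening: 0.124
finger_force: 25.0
```

```bash
cat > pk.py <<'E'
from h import *
for n in("top","scene"):
    p,d,c=shot(n); H,S,V=[a.astype(int) for a in cv2.split(cv2.cvtColor(p,cv2.COLOR_RGB2HSV))]
    uv=np.stack(np.meshgrid(range(640),range(400)),-1).reshape(-1,2); P=dep(c,d,uv)
    near=(np.abs(P[:,0]-.65)<.22)&(P[:,1]>-.2)&(P[:,1]<0.0)&(d.ravel()>0)
    for k,m in(("pink",(H>160)&(H<178)&(S>90)&(V>60)),("cream",(H>12)&(H<30)&(S>45)&(S<140)&(V>150)),("bar",((H<8)|(H>174))&(S>170)&(V>80))):
        q=P[m.ravel()&near&(P[:,2]>.03)] if k!="pink" else P[m.ravel()&near]
        if len(q): print(n,k,len(q),np.median(q,0).round(3))
E
python3 pk.py
```

```text
top pink 178 [ 0.632 -0.117  0.151]
top cream 137 [ 0.672 -0.092  0.097]
top bar 9 [ 0.461 -0.027  0.164]
scene pink 449 [ 0.63  -0.116  0.153]
scene cream 349 [ 0.671 -0.084  0.099]
scene bar 118 [ 0.813 -0.161  0.06 ]
```

Call:
step_arm(
  increments=[
    [[0.12, -0.03, 0.35], [0, 0, 0]],
    [[0.13, -0.03, 0.35], [0, 0, 0]],
    [[0.14, -0.03, 0.35], [0, 0, 0]],
    [[0.14, -0.03, 0.35], [0, 0, 0]],
    [[0.16, -0.03, 0.34], [0, 0, 0]],
    [[0.15, -0.04, 0.35], [0, 0, 0]],
    [[0.17, -0.04, 0.33], [0, 0, 0]],
    [[0.17, -0.03, 0.34], [0, 0, 0]],
    [[0.18, -0.04, 0.33], [0, 0, 0]],
    [[0.18, -0.04, 0.32], [0, 0, 0]],
  ],
)

```text
clock: 15.6
tool_pos: [0.4664, -0.0778, 0.1485]
eef_rot: [0.78, 0.625, -0.001, -0.001]
contact_force: [-1.2, 0.2, -2.9]
opening: 0.124
finger_force: 25.0
```

```bash
python3 pk.py
```

```text
top pink 101 [ 0.648 -0.121  0.146]
top cream 108 [ 0.743 -0.091  0.094]
top bar 11 [ 0.476 -0.03   0.198]
scene pink 469 [ 0.639 -0.118  0.152]
scene cream 504 [ 0.563 -0.09   0.141]
scene bar 121 [ 0.813 -0.161  0.061]
```

Call:
step_arm(
  increments=[
    [[0.19, -0.05, 0.33], [0, 0, 0]],
    [[0.2, -0.04, 0.32], [0, 0, 0]],
    [[0.2, -0.05, 0.31], [0, 0, 0]],
    [[0.21, -0.04, 0.31], [0, 0, 0]],
    [[0.21, -0.05, 0.31], [0, 0, 0]],
    [[0, 0, 0], [0, 0, 0]],
    [[0, 0, 0], [0, 0, 0]],
    [[0, 0, 0], [0, 0, 0]],
    [[0, 0, 0], [0, 0, 0]],
    [[0, 0, 0], [0, 0, 0]],
  ],
)

```text
clock: 16.7
tool_pos: [0.4759, -0.0799, 0.1643]
eef_rot: [0.78, 0.625, -0.001, -0.001]
contact_force: [-5.4, 1.6, 0.7]
opening: 0.127
finger_force: 25.0
```

```bash
python3 pk.py
```

```text
top pink 200 [ 0.754 -0.148  0.045]
top cream 109 [ 0.751 -0.088  0.094]
top bar 16 [ 0.485 -0.03   0.214]
scene pink 149 [ 0.746 -0.145  0.048]
scene cream 532 [ 0.567 -0.089  0.179]
scene bar 123 [ 0.813 -0.161  0.061]
```

The pink casting now lies flat on the tub floor at (0.754, -0.148). I'll lower the stand along the same arc.

Call:
step_arm(
  increments=[
    [[-0.21, 0.05, -0.31], [0, 0, 0]],
    [[-0.21, 0.04, -0.31], [0, 0, 0]],
    [[-0.2, 0.05, -0.31], [0, 0, 0]],
    [[-0.2, 0.04, -0.32], [0, 0, 0]],
    [[-0.19, 0.05, -0.33], [0, 0, 0]],
    [[-0.18, 0.04, -0.32], [0, 0, 0]],
    [[-0.18, 0.04, -0.33], [0, 0, 0]],
    [[-0.17, 0.03, -0.34], [0, 0, 0]],
    [[-0.17, 0.04, -0.33], [0, 0, 0]],
    [[-0.15, 0.04, -0.35], [0, 0, 0]],
  ],
)

```text
clock: 17.8
tool_pos: [0.4584, -0.076, 0.132]
eef_rot: [0.78, 0.625, -0.0, -0.0]
contact_force: [-4.8, 1.3, 0.3]
opening: 0.129
finger_force: 25.0
```

Call:
step_arm(
  increments=[
    [[-0.16, 0.03, -0.34], [0, 0, 0]],
    [[-0.14, 0.03, -0.35], [0, 0, 0]],
    [[-0.14, 0.03, -0.35], [0, 0, 0]],
    [[-0.13, 0.03, -0.35], [0, 0, 0]],
    [[-0.12, 0.03, -0.35], [0, 0, 0]],
    [[-0.12, 0.03, -0.36], [0, 0, 0]],
    [[-0.11, 0.02, -0.36], [0, 0, 0]],
    [[-0.1, 0.02, -0.37], [0, 0, 0]],
    [[-0.1, 0.03, -0.36], [0, 0, 0]],
    [[-0.09, 0.02, -0.37], [0, 0, 0]],
  ],
)

```text
clock: 18.8
tool_pos: [0.447, -0.0734, 0.0958]
eef_rot: [0.78, 0.625, 0.0, 0.0]
contact_force: [-3.1, 1.4, -1.0]
opening: 0.123
finger_force: 25.0
```

Call:
step_arm(
  increments=[
    [[-0.08, 0.01, -0.36], [0, 0, 0]],
    [[-0.07, 0.02, -0.37], [0, 0, 0]],
    [[-0.07, 0.01, -0.37], [0, 0, 0]],
    [[-0.06, 0.02, -0.38], [0, 0, 0]],
    [[-0.05, 0.01, -0.37], [0, 0, 0]],
    [[0, 0, 0], [0, 0, 0]],
    [[0, 0, 0], [0, 0, 0]],
    [[0, 0, 0], [0, 0, 0]],
    [[0, 0, 0], [0, 0, 0]],
    [[0, 0, 0], [0, 0, 0]],
  ],
)

```text
clock: 19.8
tool_pos: [0.444, -0.0728, 0.0778]
eef_rot: [0.78, 0.625, 0.0, 0.0]
contact_force: [-3.7, 0.9, 6.0]
opening: 0.122
finger_force: 25.0
```

The force matches the first grip (6 N up), so the stand is back on its stop. I'll release and rise.

Call:
step_arm(
  increments=[
    [[0, 0, 0], [0, 0, 0]],
    [[0, 0, 0], [0, 0, 0]],
    [[0, 0, 0], [0, 0, 0]],
    [[0, 0, 0], [0, 0, 0]],
    [[0, 0, 0], [0, 0, 0]],
    [[0, 0, 0.8], [0, 0, 0]],
    [[0, 0, 2], [0, 0, 0]],
    [[0, 0, 4], [0, 0, 0]],
    [[0, 0, 4], [0, 0, 0]],
    [[0, 0, 4], [0, 0, 0]],
  ],
  fingers=0.35,
)

```text
clock: 20.8
tool_pos: [0.4431, -0.0727, 0.2277]
eef_rot: [0.78, 0.625, 0.0, 0.0]
contact_force: [1.8, -0.0, -0.1]
opening: 0.349
finger_force: 0.0
```

Call:
step_arm(
  increments=[
    [[0, 0, 4], [0, 0, 0]],
    [[0, 0, 4], [0, 0, 0]],
    [[0, 0, 0], [0, 0, 0]],
    [[0, 0, 0], [0, 0, 0]],
    [[0, 0, 0], [0, 0, 0]],
    [[0, 0, 0], [0, 0, 0]],
    [[0, 0, 0], [0, 0, 0]],
    [[0, 0, 0], [0, 0, 0]],
    [[0, 0, 0], [0, 0, 0]],
    [[0, 0, 0], [0, 0, 0]],
  ],
)

```text
clock: 21.8
tool_pos: [0.4435, -0.0727, 0.3055]
eef_rot: [0.78, 0.625, -0.0, -0.0]
contact_force: [1.1, -0.3, -0.8]
opening: 0.348
finger_force: 0.0
```

```bash
python3 look.py w9; python3 pk.py
```

```text
bar 1039 [443.  -72.1 117.9  10.2  77.2] line 77.33203 z [0.12935296 0.13051919 0.13181653]
fin 990 ((570.1742553710938, -100.46053314208984), (46.0269889831543, 14.42885971069336), 77.5665054321289)
[ 0.44353837 -0.0726695   0.30554289] -12.580558530667297
top pink 201 [ 0.754 -0.148  0.046]
top cream 87 [ 0.795 -0.064  0.094]
top bar 14 [ 0.453 -0.025  0.13 ]
scene pink 147 [ 0.745 -0.145  0.048]
scene cream 265 [ 0.685 -0.09   0.097]
scene bar 193 [ 0.809 -0.146  0.069]
```

View pics/w9.png

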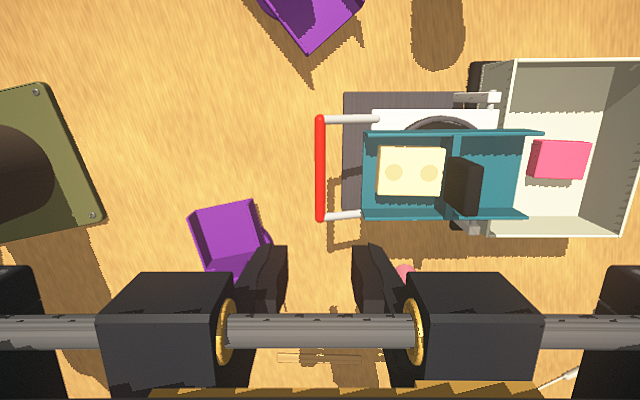

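The wrist view shows pink in the tub at (558,160), cream in its compartment at (411,171), the bar level at (320,168), the fin seated at (463,185) and the gripper clear of everything.

```bash
python3 -c "
from plant import r
print(r.finish_job())"
```

```text
the job is handed in; nothing more can be done
None
```

The job is handed in; the last views before that showed pink in the tub, cream still in its compartment, the dish seated, the stand lowered back to level and the gripper clear, and no verdict was returned.

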